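# Load the rapid-test carrier into the bench reader

### The arm

A 6-joint arm with a two-finger parallel gripper is mounted at the origin on a cart in front of the work surface, level with it; the furniture and walls round the work are solid. World frame = base frame: x ahead of the robot, y to its left, z up, the work surface at z = 0. Lengths are in m, angles in rad, forces in N, time in s.
With the tool pointing down it reaches from about 0.25 to 0.725 m from the base axis. Payload 4 kg.
Tool frame: the origin (TCP) lies at the very end of the fingers, on their centre line; the grasp point (between the pads) lies 19 mm behind it (arm.pinch_z is the z of the grasp point in the tool frame, in m); z points along the fingers, x is the direction in which the jaws open and shut, and the axes are right-handed (so a half turn about z gives the same grasp; the last joint's range is limited). The gripper opens to 85 mm and grips with 20 to 120 N. Pads are 22 mm wide; open, the fingers measure 114 mm over their backs; the gripper's body (76 mm by 85 mm) begins 54 mm behind the grasp point. The pads swing forward as they close: fully open they stand 13 mm farther back than shut.
Start: joints at [1.207, 0.241, 0.005, 1.335, 0, 1.571], TCP at [0.178, 0.467, 0.231] pointing down, gripper open.
Joint ranges: [-2.72, 2.72], [-1.05, 1.87], [-1.09, 1.28], [-1.99, 2.15], [-1.42, 1.44], [-3.14, 3.14]. Speed limits (rad/s): [2.79, 2.79, 3.14, 3.14, 3.14, 3.14].

### API

Orientations are given as a unit quaternion [w, x, y, z].
In Python, from rig import arm gives the robot as it stands.
- The arm moves only by the shell command python3 -m jog 'ROWS' [FORCE]. ROWS is a JSON object of lists of equal length, an entry for each row: "delta_pos": the shift along the tool's x, y, z in cm, a list of three; "rotation": the turn, a rotation vector about the tool's x, y, z in rad, a list of three; "hand": the closure in counts, from 0 (fully open) to 255 (shut). A call has 1 to 20 rows; each row shifts and turns the commanded pose from where the row before left it, along the tool's axes as they then stand; what a row does not reach is not made up. A row lasts 1/12 s, in which the tool goes at most 41.7 mm and 7.16 degrees, less where a joint would pass 70% of its speed; a pose out of reach is approached as far as the arm can. A call is refused whole if a number of a shift passes 4.17 or a number of a turn 0.125, either way. A call with a gripper value outside its range is refused whole. The fingers move at their own pace and stop on an object; FORCE is the grip in N (left out, the last holds). Time passes only in rows, so rows that do not move let the fingers close. It gives the time, the measured TCP pose, the force and the opening at its end, in the units of the state.
- arm.state(): the state, without advancing time (a new reading comes with each control period).
- arm.read_camera(name): name is "scene" or "top"; returns the picture (420x560x3 uint8, red, green, blue); there is no depth.
- arm.camera_info(name): a dict with "camera_matrix" (3x3 intrinsics, pixels), "view" (4x4, takes a point from world to camera coordinates). Camera axes: x right, y up, looking along -z (the intrinsics and any distortion apply to the point x, -y, -z); pixel columns grow to the right and rows downward; lengths in m; the calibration is good to about 2 mm. A picture is of the moment at which its call begins. camera_info takes no time and is no camera call.
- arm.job_done(): hands the job in, once; it reports no verdict.
The state is a dict: "time": time; "joints": joint angles; "dq": joint speeds; "tau": joint torques, N m; "eef_pos": TCP position; "orientation": TCP orientation; "contact_force": force on the tool from outside, world axes, zero at the start; "wrist_torque": the same for the moment, N m; "grip_width": opening from 0.0 (shut) to 1.0 (fully open).
Only numpy, scipy, OpenCV 4.12 (cv2) and the standard library are available. Lean on these libraries where they do the work, as an engineer would, in place of code of your own. Each camera call takes 0.05 s, during which the arm holds its last target.

### The job

Load the carrier of rapid tests into the reader. Lift it by its middle fin, keep it level because the tests are wet, set it down on the reader's loading shelf in front of the hood, square with the guides, and let go; then take it by its front handle and slide it straight in along the centre line, without forcing it, until it is fully home against the stop, and let go.

Things in the scene. Friction and masses are not known exactly. Their poses are not given: they have to be found in the camera images.
- carrier: Loose grey carrier with four white rapid tests, 0.33 kg. Plate 58 mm (x) by 140 mm, 12 mm thick (tests to 16 mm), on each end a black runner 48 mm long: 150 mm over both (y). Origin: centre of the plate's underside; -x is its front, +x enters first. A 96 mm wide tongue (top at z = 9 mm) reaches forward to x = -68 mm. Pushed 20 mm or more beside its centre line it turns and jams in the guides.
- fin: Lifting fin, a rigid part of the carrier, same axes: upright plate 12 mm thick (y, gripped across this), 40 mm long (x), 30 mm high. Origin: centre of its underside, on the carrier's plate at carrier x = -6, y = 0, z = 12 mm, close to the carrier's centre of mass.
- handle: Front handle, a rigid part of the carrier, same axes: upright ribbed plate 10 mm thick (x, gripped front to back across this), 84 mm wide (y), 40 mm high. Origin: centre of its underside, on the carrier's centre line at carrier x = -62, z = 9 mm. 28 mm are free between it and the plate behind.
- reader: Fixed white and grey bench reader, 205 mm deep (x), 190 mm wide, 67 mm high. Origin: on the cart top, below its middle. +x is the way in, -x its open front. Flat loading shelf at z = 10 mm from x = -105 mm inward. Side guides 16 mm high: flared mouth from x = -42 (180 mm clear at the tips) to x = 0, then straight, rubber-lined, 154 mm apart (2 mm clear on each side).
- load (a point): Point on the reader's loading shelf where the carrier's origin is put before sliding (about; reader x = -50, y = 0, z = 10 mm). Axes as the reader; the carrier's axes are turned to match.
- home (a point): Point on the reader's shelf where the carrier's origin is when fully home against the end stop (reader x = 59, y = 0, z = 10 mm); the stop wall is 29 mm beyond. A hood covers the shelf from 25 mm before this point inward, its opening 48 mm high, so a hand can not follow; the handle stays outside, 30 mm of clear space between it and the hood.
- bottle_antisept: Antiseptic bottle, loose, 53 mm across, 160 mm tall, at the back of the cart. Origin: centre of its underside. Leave alone.
- gel_jar: Round squat bottle with a white cap, loose, 43 mm across, 60 mm tall, at the back. Origin: centre of its underside. Leave alone.
- lancet_pack: Small carton, loose, 31x47x72 mm, at the back left. Origin: centre of its underside. Leave alone.

How it is judged:
By the outcome, as a careful person would: the job done as asked, in the order asked, and still so for the second after the job is handed in, with the robot touching nothing.
It also fails if it takes over 48 s, if anything falls off the work surface, if the arm or the gripper's body presses on something with over 40 N, if the wrist force passes 120 N, or if a joint passes its speed limit or range.

## Working session

There is one attempt and no reset: what is moved stays moved. The work goes in short steps, Python scripts to look and compute and a shell command to move; the robot and the scene stay as the last step left them, time stands still between calls to the robot, and variables do not carry over. Pictures are saved under pics/ and viewed, and the job is handed in when it is done.

```bash
mkdir -p pics; ls; python3 - <<'E'
from rig import arm
import cv2, numpy as np
np.set_printoptions(precision=4,suppress=True)
print(arm.state(), arm.pinch_z)
for n in ("scene","top"):
    cv2.imwrite(f"pics/{n}0.png", arm.read_camera(n)[:,:,::-1])
    print(n, arm.camera_info(n))
E
```

```text
pics
{'time': 0.0, 'joints': array([ 1.207 ,  0.2414,  0.0037,  1.3352, -0.    ,  1.5708]), 'dq': array([ 0.0002,  0.0003, -0.0003, -0.0014,  0.0007,  0.0006]), 'tau': array([  0.0006, -37.2319,  25.2406,   0.017 ,   0.    ,   0.    ]), 'eef_pos': array([0.1777, 0.4667, 0.2304]), 'orientation': array([ 0.0006,  0.8234,  0.5675, -0.0008]), 'contact_force': array([ 0.6599, -0.2467,  0.0898]), 'wrist_torque': array([0.0394, 0.0188, 0.0416]), 'grip_width': 1.0006806150154572} -0.0187
scene {'camera_matrix': array([[506.5388,   0.    , 274.455 ],
       [  0.    , 506.5388, 210.2879],
       [  0.    ,   0.    ,   1.    ]]), 'view': array([[ 0.8969, -0.442 , -0.0099, -0.4285],
       [ 0.288 ,  0.5671,  0.7716, -0.2558],
       [-0.3355, -0.695 ,  0.636 , -0.793 ],
       [ 0.    ,  0.    ,  0.    ,  1.    ]])}
top {'camera_matrix': array([[394.7479,   0.    , 276.7637],
       [  0.    , 394.7479, 205.0549],
       [  0.    ,   0.    ,   1.    ]]), 'view': array([[ 0.0239, -0.9997, -0.0024,  0.0959],
       [ 0.9854,  0.0232,  0.1686, -0.5369],
       [-0.1685, -0.0064,  0.9857, -0.8023],
       [ 0.    ,  0.    ,  0.    ,  1.    ]])}
```

View pics/scene0.png

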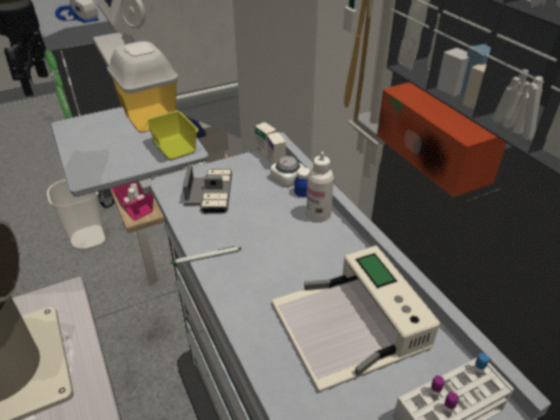

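View pics/top0.png

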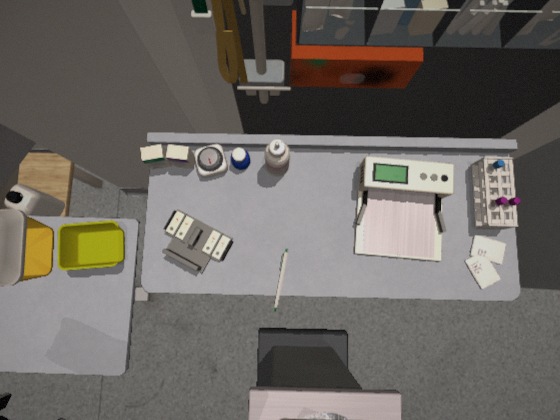

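```bash
cat > h.py <<'E'
import numpy as np, cv2
from rig import arm
np.set_printoptions(precision=4,suppress=True)
def ray(cam,uv):
    i=arm.camera_info(cam); K=np.array(i["camera_matrix"]); V=np.array(i["view"])
    d=np.linalg.inv(K)@[uv[0],uv[1],1]; d=np.array([d[0],-d[1],-d[2]])
    R=V[:3,:3]; return -R.T@V[:3,3], R.T@d
def onz(cam,uv,z):
    o,d=ray(cam,uv); return o+d*(z-o[2])/d[2]
def proj(cam,p):
    i=arm.camera_info(cam); K=np.array(i["camera_matrix"]); V=np.array(i["view"])
    c=V[:3,:3]@np.asarray(p)+V[:3,3]; q=K@[c[0],-c[1],-c[2]]; return q[:2]/q[2]
def crop(src,box,f,out):
    im=cv2.imread(src) if isinstance(src,str) else src
    x0,y0,x1,y1=box; cv2.imwrite(out,cv2.resize(im[y0:y1,x0:x1],None,fx=f,fy=f,interpolation=cv2.INTER_CUBIC))
E
python3 - <<'E'
from h import *
crop("pics/top0.png",(150,195,250,285),7,"pics/t_car.png")
crop("pics/top0.png",(340,140,470,270),4.5,"pics/t_rd.png")
crop("pics/scene0.png",(165,150,255,225),8,"pics/s_car.png")
crop("pics/scene0.png",(260,235,450,395),4,"pics/s_rd.png")
E
```

```text
(no output)
```

View pics/t_car.png

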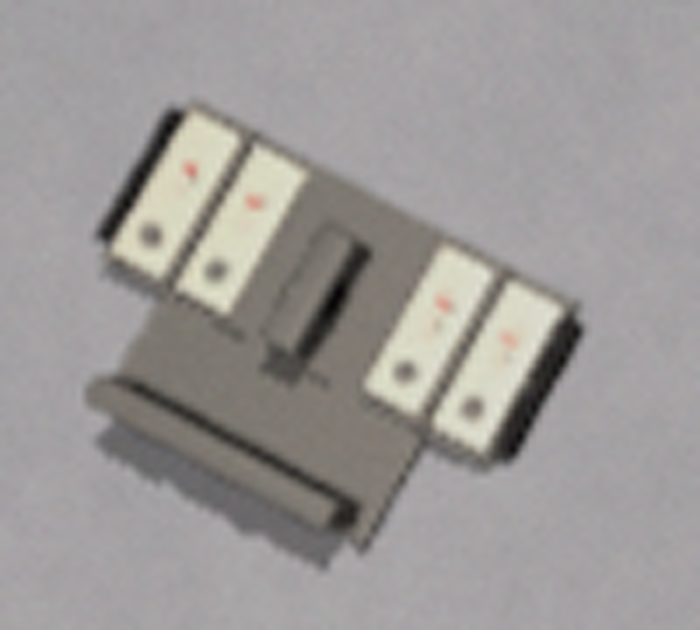

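View pics/t_rd.png

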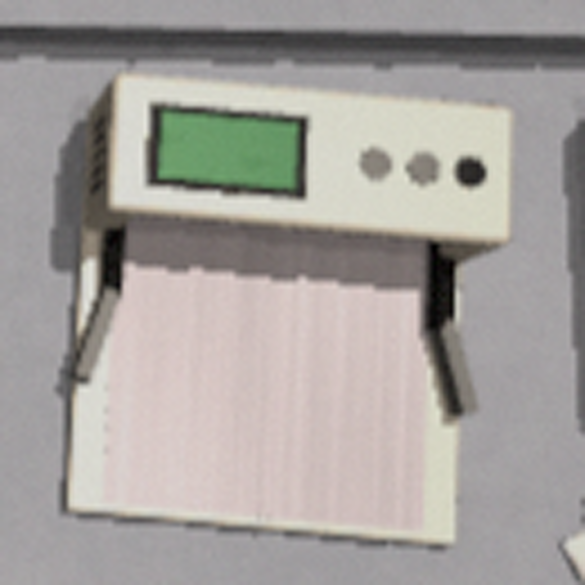

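View pics/s_car.png

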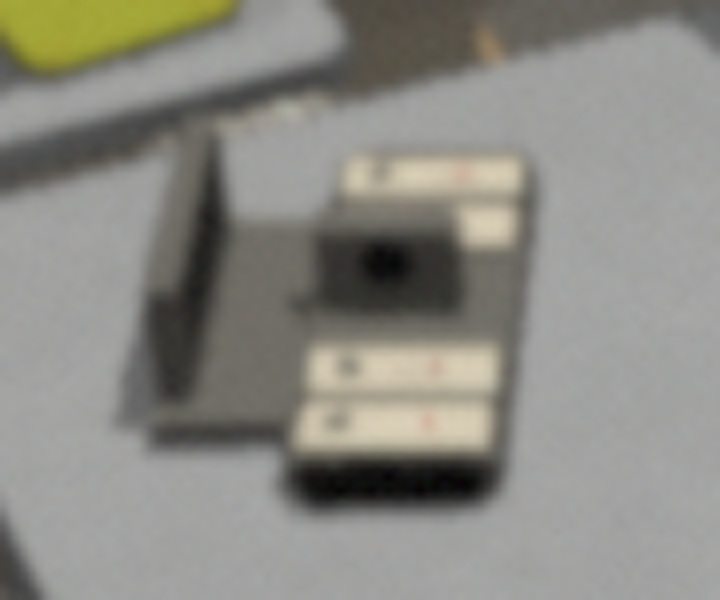

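View pics/s_rd.png

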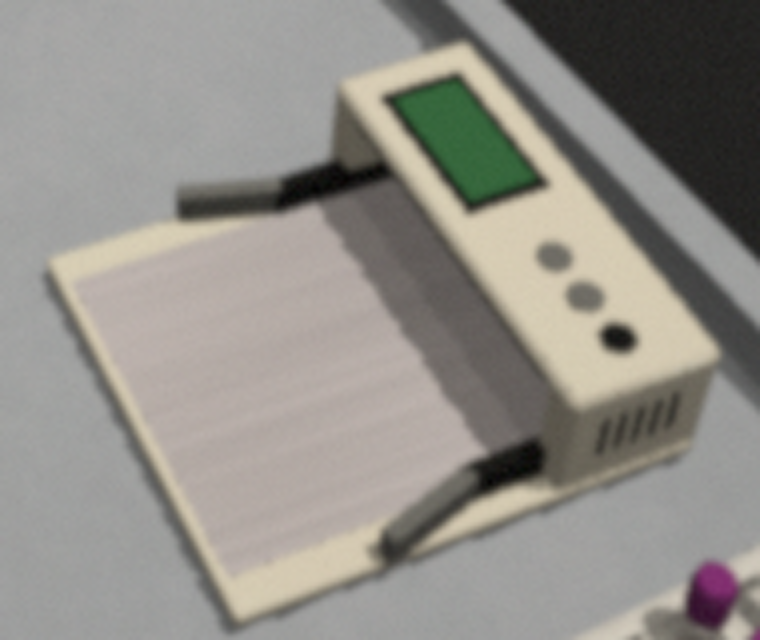

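```bash
cat > meas.py <<'E'
from h import *
im=cv2.imread("pics/top0.png"); hsv=cv2.cvtColor(im,cv2.COLOR_BGR2HSV)
m=((hsv[...,2]>185)&(im[...,2].astype(int)-im[...,0]>12)).astype(np.uint8)
m[:200]=0;m[:, :155]=0;m[:,240:]=0;m[280:]=0
n,l,s,c=cv2.connectedComponentsWithStats(m)
P=[]
for k in range(1,n):
    if s[k,4]<20: continue
    pts=np.argwhere(l==k)[:,::-1].astype(float)
    w=np.array([onz("top",p,.016)[:2] for p in pts]); P.append(w.mean(0)); print("test",s[k],P[-1])
    r=cv2.minAreaRect(w.astype(np.float32)*1000); print(r)
P=np.array(P); P=P[np.argsort(-P[:,1])]
v=(P[0]+P[1]-P[2]-P[3])/2  # carrier +y
yaw=np.arctan2(-v[0],v[1]); print("yaw",yaw,np.degrees(yaw),"mean",P.mean(0), np.linalg.norm(P[0]-P[3]))
c2=lambda u,v,x0,y0,f:((u+.5)/f-.5+x0,(v+.5)/f-.5+y0)
A=lambda u,v:c2(u,v,150,195,7); B=lambda u,v:c2(u,v,340,140,4.5)
S=lambda u,v:c2(u,v,165,150,8); D=lambda u,v:c2(u,v,260,235,4)
print("plate rear corners z12",onz("top",A(195,103),.012),onz("top",A(577,303),.012))
print("fin top corners z42",[onz("top",A(*q),.042)[:2] for q in ((323,220),(368,248),(303,358),(262,335))])
print("handle top z49",[onz("top",A(*q),.049)[:2] for q in ((90,385),(345,520))])
for q in ((120,75),(513,110),(505,240),(110,208)): print("hood",onz("top",B(*q),.067))
for q in ((68,510),(455,543)): print("shelf",onz("top",B(*q),.01))
for q in ((342,85),(468,42),(718,355),(583,408)): print("S hood",onz("scene",D(*q),.067))
for q in ((50,262),(235,618)): print("S shelf",onz("scene",D(*q),.01))
for q in ((525,155),(495,460),(300,450),(343,158)): print("S tests",onz("scene",S(*q),.016))
E
python3 meas.py
```

```text
test [166 212  18  22 170] [0.4962 0.3329]
((495.7132873535156, 333.2225646972656), (17.8350887298584, 49.06363296508789), 63.259864807128906)
test [176 216  17  23 173] [0.4863 0.3112]
((485.54052734375, 311.55841064453125), (17.857866287231445, 48.94477844238281), 63.55662536621094)
test [203 231  17  23 177] [0.4556 0.2507]
((454.9390869140625, 251.0328369140625), (18.07938575744629, 49.449398040771484), 64.0612564086914)
test [212 236  18  23 174] [0.4447 0.2296]
((444.06787109375, 229.72891235351562), (17.815879821777344, 49.23413848876953), 63.82447814941406)
yaw -0.4653647206040824 -26.663434424898664 mean [0.4707 0.2811] 0.11547036253079833
plate rear corners z12 [0.5255 0.3303 0.012 ] [0.4646 0.2057 0.012 ]
fin top corners z42 [array([0.4856, 0.2809]), array([0.4774, 0.2667]), array([0.4435, 0.2845]), array([0.4501, 0.2974])]
handle top z49 [array([0.4335, 0.3464]), array([0.3953, 0.2676])]
hood [ 0.6411 -0.0803  0.067 ]
hood [ 0.6283 -0.2658  0.067 ]
hood [ 0.5654 -0.2589  0.067 ]
hood [ 0.5763 -0.0747  0.067 ]
shelf [ 0.4381 -0.0647  0.01  ]
shelf [ 0.4266 -0.2523  0.01  ]
S hood [ 0.5797 -0.0761  0.067 ]
S hood [ 0.645  -0.0783  0.067 ]
S hood [ 0.6292 -0.2655  0.067 ]
S hood [ 0.5679 -0.2622  0.067 ]
S shelf [ 0.4413 -0.0649  0.01  ]
S shelf [ 0.4275 -0.2504  0.01  ]
S tests [0.5262 0.3335 0.016 ]
S tests [0.4648 0.2054 0.016 ]
S tests [0.4198 0.233  0.016 ]
S tests [0.4779 0.3565 0.016 ]
```

```bash
cat > go.py <<'E'
from h import *
from scipy.spatial.transform import Rotation as R
def to(p,theta=None):
    """remaining delta from measured pose to tcp p in tool axes (cm), and turn needed about tool axes for yaw theta deg of tool x"""
    s=arm.state(); q=s["orientation"]; r=R.from_quat([q[1],q[2],q[3],q[0]])
    out={"d_cm":r.inv().apply(np.array(p)-s["eef_pos"])*100}
    if theta is not None:
        t=np.radians(theta); T=np.array([[np.cos(t),np.sin(t),0],[np.sin(t),-np.cos(t),0],[0,0,-1]])
        T=R.from_matrix(T); out["rot"]=(r.inv()*T).as_rotvec(); out["d_cm_after_rot"]=T.inv().apply(np.array(p)-s["eef_pos"])*100
    print("t",s["time"],s["eef_pos"],"F",s["contact_force"],"w",s["grip_width"]); print(out)
E
python3 - <<'E'
from go import *
c2=lambda u,v,x0,y0,f:((u+.5)/f-.5+x0,(v+.5)/f-.5+y0)
B=lambda u,v:c2(u,v,340,140,4.5)
for q in ((122,232),(121,290),(429,250),(426,325),(80,380),(475,410),(98,372),(462,415)): print("guide",onz("top",B(*q),.026))
print("bottle",onz("top",(277,165),.0), onz("top",(277,147),.16))
to((.4644,.2832,.15),63.7)
E
```

```text
guide [ 0.5737 -0.0894  0.026 ]
guide [ 0.5448 -0.0885  0.026 ]
guide [ 0.5682 -0.2396  0.026 ]
guide [ 0.5309 -0.2365  0.026 ]
guide [ 0.5   -0.068  0.026]
guide [ 0.4899 -0.2584  0.026 ]
guide [ 0.5041 -0.0767  0.026 ]
guide [ 0.4874 -0.252   0.026 ]
bottle [0.636  0.1106 0.    ] [0.627  0.1101 0.16  ]
t 0.1 [0.1777 0.4667 0.2305] F [-0.6086  0.3129 -0.6535] w 0.9974389222168055
{'d_cm': array([-6.9349, 33.3235,  8.0609]), 'rot': array([0.0001, 0.0019, 0.0952]), 'd_cm_after_rot': array([-3.751 , 33.8333,  8.0478])}
```

```bash
python3 -m jog '{"delta_pos":[[0,0,0],[0,0,0]],"rotation":[[0,0,0.095],[0,0,0]],"hand":[0,0]}' 80
```

```text
time: 0.27
eef_pos: [0.1778, 0.4669, 0.2307]
orientation: [0.0, 0.85, 0.527, -0.001]
contact_force: [-0.2, 0.2, 0.8]
grip_width: 1.0
```

```bash
python3 -m jog '{"delta_pos":[[-0.3,1.5,0],[-0.3,2.5,0],[-0.3,2.8,0],[-0.3,2.8,0],[-0.3,2.8,0],[-0.3,2.8,0],[-0.3,2.8,0.5],[-0.3,2.8,1],[-0.3,2.8,1.5],[-0.3,2.8,1.5],[-0.3,2.8,1.5],[-0.3,2.5,1],[-0.1,1.5,0.5],[0,0.6,0.5],[0,0,0],[0,0,0]],"rotation":[[0,0,0],[0,0,0],[0,0,0],[0,0,0],[0,0,0],[0,0,0],[0,0,0],[0,0,0],[0,0,0],[0,0,0],[0,0,0],[0,0,0],[0,0,0],[0,0,0],[0,0,0],[0,0,0]],"hand":[0,0,0,0,0,0,0,0,0,0,0,0,0,0,0,0]}'; python3 - <<'E'
from go import *
to((.4644,.2832,.15),63.7)
for n in ("scene","top"):
    im=arm.read_camera(n)[:,:,::-1]; crop(im,(140,60,300,220) if n=="scene" else (120,170,280,300),4,f"pics/{n}1.png")
E
```

```text
time: 1.6
eef_pos: [0.464, 0.2848, 0.1513]
orientation: [-0.0, 0.849, 0.528, -0.0]
contact_force: [-0.8, 0.4, -0.1]
grip_width: 1.004
t 1.6 [0.464  0.2848 0.1513] F [-0.7738  0.423  -0.1234] w 1.0038068698587128
{'d_cm': array([-0.1295,  0.1076,  0.1343]), 'rot': array([-0.0009,  0.0002,  0.001 ]), 'd_cm_after_rot': array([-0.1294,  0.1076,  0.1344])}
```

View pics/scene1.png

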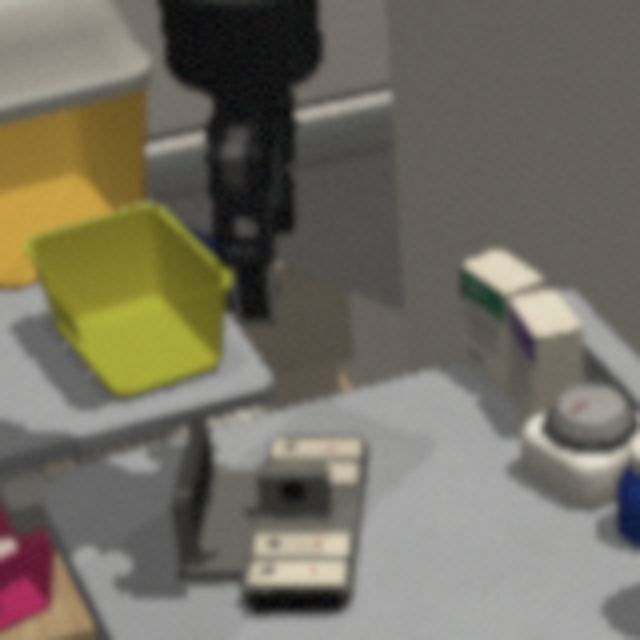

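View pics/top1.png

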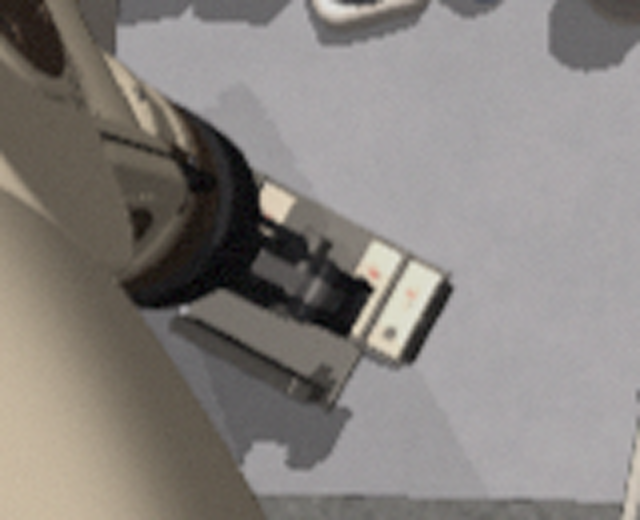

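```bash
python3 -m jog '{"delta_pos":[[-0.13,0.1,1],[0,0,2],[0,0,2],[0,0,2],[0,0,1.5],[0,0,1],[0,0,1],[0,0,0.7],[0,0,0.5],[0,0,0],[0,0,0]],"rotation":[[0,0,0],[0,0,0],[0,0,0],[0,0,0],[0,0,0],[0,0,0],[0,0,0],[0,0,0],[0,0,0],[0,0,0],[0,0,0]],"hand":[0,0,0,0,0,0,0,0,0,0,0]}'; python3 - <<'E'
from go import *
to((.4644,.2832,.017),63.7)
im=arm.read_camera("scene")[:,:,::-1]; crop(im,(150,90,260,220),5,"pics/s2.png")
im=arm.read_camera("top")[:,:,::-1]; crop(im,(150,190,250,280),7,"pics/t2.png")
E
```

```text
time: 2.62
eef_pos: [0.4651, 0.283, 0.0345]
orientation: [0.0, 0.849, 0.528, 0.0]
contact_force: [-0.8, -0.1, 0.4]
grip_width: 1.004
t 2.6167 [0.4651 0.283  0.0345] F [-0.7579 -0.1374  0.4356] w 1.0043130966274318
{'d_cm': array([-0.0125, -0.0721,  1.7545]), 'rot': array([ 0.0002, -0.0004,  0.0004]), 'd_cm_after_rot': array([-0.0118, -0.0716,  1.7545])}
```

View pics/s2.png

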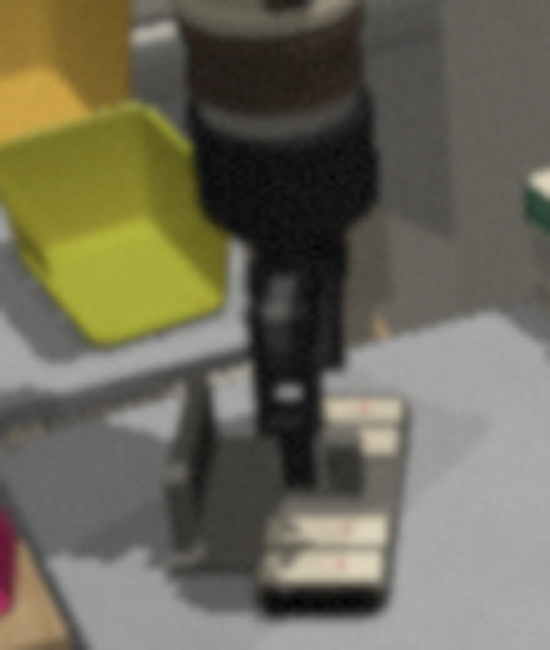

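View pics/t2.png

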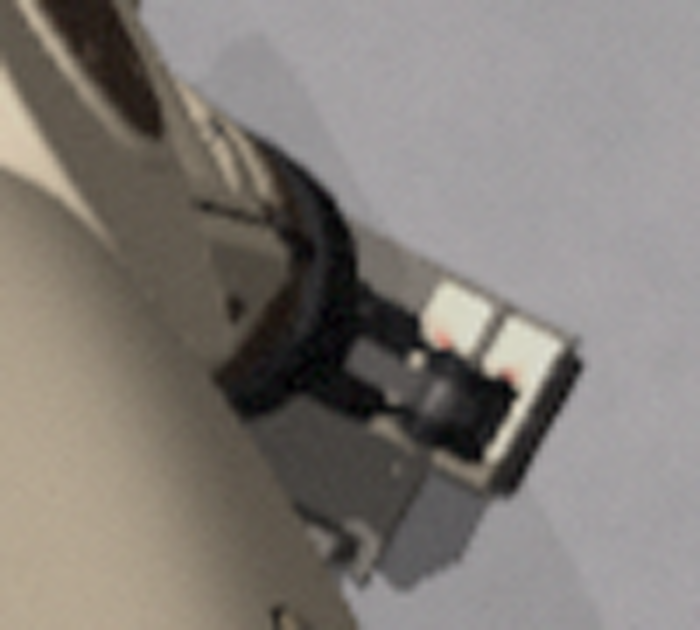

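```bash
python3 -m jog '{"delta_pos":[[0,-0.07,0.6],[0,0,0.6],[0,0,0.5],[0,0,0],[0,0,0]],"rotation":[[0,0,0],[0,0,0],[0,0,0],[0,0,0],[0,0,0]],"hand":[0,0,0,0,0]}' 80; python3 - <<'E'
from go import *
to((.4644,.2832,.017),63.7)
E
python3 -m jog '{"delta_pos":[[0,0,0],[0,0,0],[0,0,0],[0,0,0],[0,0,0],[0,0,0],[0,0,0],[0,0,0],[0,0,0],[0,0,0],[0,0,0],[0,0,0]],"rotation":[[0,0,0],[0,0,0],[0,0,0],[0,0,0],[0,0,0],[0,0,0],[0,0,0],[0,0,0],[0,0,0],[0,0,0],[0,0,0],[0,0,0]],"hand":[80,140,180,200,220,255,255,255,255,255,255,255]}' 80; python3 -c "
from go import *
to((.4644,.2832,.017),63.7); print(arm.state()['wrist_torque'])"
```

```text
time: 3.13
eef_pos: [0.4637, 0.2828, 0.0166]
orientation: [-0.0, 0.849, 0.528, -0.001]
contact_force: [-0.8, 0.4, -0.3]
grip_width: 0.999
t 3.1333 [0.4637 0.2828 0.0166] F [-0.7997  0.3846 -0.2563] w 0.9988367088429568
{'d_cm': array([ 0.0665,  0.042 , -0.0363]), 'rot': array([-0.0008,  0.0013,  0.0002]), 'd_cm_after_rot': array([ 0.0665,  0.042 , -0.0362])}
time: 4.13
eef_pos: [0.4647, 0.2834, 0.0178]
orientation: [-0.0, 0.849, 0.528, 0.001]
contact_force: [-0.8, 1.7, 6.1]
grip_width: 0.126
t 4.1333 [0.4647 0.2834 0.0178] F [-0.757   1.7211  6.1084] w 0.1261836276933686
{'d_cm': array([-0.0324, -0.0126,  0.0802]), 'rot': array([ 0.0005, -0.001 ,  0.0003]), 'd_cm_after_rot': array([-0.0323, -0.0125,  0.0803])}
[ 0.0669  0.1052 -0.0852]
```

```bash
python3 -m jog '{"delta_pos":[[0,0,-0.2],[0,0,-0.4],[0,0,-0.6],[0,0,-0.8],[0,0,-1],[0,0,-1],[0,0,-1],[0,0,-1],[0,0,-1],[0,0,-0.7],[0,0,-0.3],[0,0,0],[0,0,0]],"rotation":[[0,0,0],[0,0,0],[0,0,0],[0,0,0],[0,0,0],[0,0,0],[0,0,0],[0,0,0],[0,0,0],[0,0,0],[0,0,0],[0,0,0],[0,0,0]],"hand":[255,255,255,255,255,255,255,255,255,255,255,255,255]}'; python3 - <<'E'
from go import *
to((.4644,.2832,.097),63.7);print(arm.state()['wrist_torque'])
im=arm.read_camera("scene")[:,:,::-1]; crop(im,(120,50,260,200),4,"pics/s3.png")
E
```

```text
time: 5.22
eef_pos: [0.4642, 0.2831, 0.0973]
orientation: [-0.0, 0.849, 0.528, -0.0]
contact_force: [-1.2, 0.4, -3.7]
grip_width: 0.124
t 5.2167 [0.4642 0.2831 0.0973] F [-1.2019  0.3794 -3.68  ] w 0.1238176854530243
{'d_cm': array([0.0218, 0.0164, 0.0272]), 'rot': array([-0.0001,  0.    ,  0.0002]), 'd_cm_after_rot': array([0.0218, 0.0164, 0.0272])}
[ 0.0101 -0.0155  0.021 ]
```

View pics/s3.png

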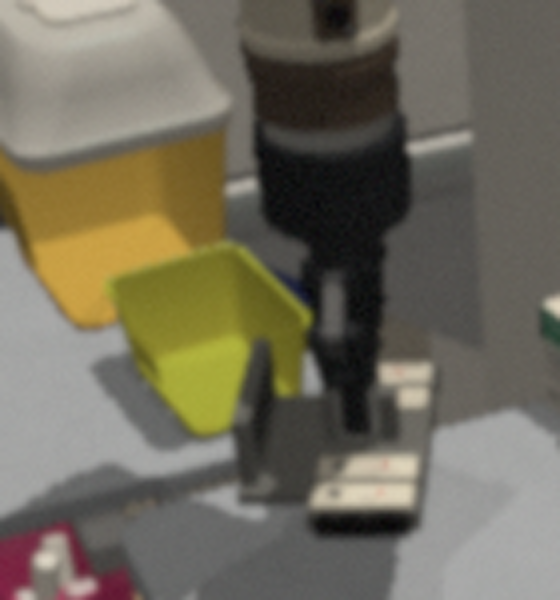

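```bash
python3 -m jog '{"delta_pos":[[-0.3,0.16,0],[-0.6,0.32,0],[-1,0.54,0],[-1.4,0.75,0],[-1.8,0.97,0],[-1.8,0.97,0],[-1.8,0.97,0],[-1.8,0.97,0],[-1.8,0.97,0],[-1.8,0.97,0],[-1.8,0.97,0],[-1.8,0.97,0],[-1.8,0.97,0],[-1.8,0.97,0],[-1.8,0.97,0],[-1.4,0.75,0],[-1,0.54,0],[-0.6,0.32,0],[-0.3,0.16,0],[0,0,0]],"rotation":[[0,0,0],[0,0,0],[0,0,0],[0,0,0],[0,0,0],[0,0,0],[0,0,0],[0,0,0],[0,0,0],[0,0,0],[0,0,0],[0,0,0],[0,0,0],[0,0,0],[0,0,0],[0,0,0],[0,0,0],[0,0,0],[0,0,0],[0,0,0]],"hand":[255,255,255,255,255,255,255,255,255,255,255,255,255,255,255,255,255,255,255,255]}'; python3 -c "
from go import *
to((.4788,-.1614,.097),86)"
```

```text
time: 6.93
eef_pos: [0.4746, -0.017, 0.0972]
orientation: [-0.0, 0.85, 0.527, -0.0]
contact_force: [-0.1, 0.2, -3.6]
grip_width: 0.122
t 6.9333 [ 0.4746 -0.017   0.0972] F [-0.1176  0.2335 -3.5579] w 0.1222651165337568
{'d_cm': array([-12.7512,   6.7831,   0.0228]), 'rot': array([-0.0002, -0.0001, -0.3899]), 'd_cm_after_rot': array([-14.3725,   1.4267,   0.0244])}
```

Rotate here, then translate the rest.

```bash
python3 -m jog '{"delta_pos":[[0,0,0],[0,0,0],[0,0,0],[0,0,0],[0,0,0],[0,0,0],[0,0,0],[0,0,0],[-0.5,0.05,0],[-1.3,0.15,0],[-1.8,0.18,0],[-1.8,0.18,0],[-1.8,0.18,0],[-1.8,0.18,0],[-1.8,0.18,0],[-1.6,0.15,0],[-1.2,0.1,0],[-0.6,0.05,0],[-0.2,0,0],[0,0,0]],"rotation":[[0,0,-0.02],[0,0,-0.05],[0,0,-0.07],[0,0,-0.08],[0,0,-0.08],[0,0,-0.06],[0,0,-0.03],[0,0,0],[0,0,0],[0,0,0],[0,0,0],[0,0,0],[0,0,0],[0,0,0],[0,0,0],[0,0,0],[0,0,0],[0,0,0],[0,0,0],[0,0,0]],"hand":[255,255,255,255,255,255,255,255,255,255,255,255,255,255,255,255,255,255,255,255]}'; python3 - <<'E'
from go import *
to((.4788,-.1614,.097),86)
im=arm.read_camera("scene")[:,:,::-1]; cv2.imwrite("pics/s4f.png",im); crop(im,(240,190,450,390),3.5,"pics/s4.png")
im=arm.read_camera("top")[:,:,::-1]; cv2.imwrite("pics/t4f.png",im);crop(im,(330,130,470,280),4,"pics/t4.png")
E
```

```text
time: 8.6
eef_pos: [0.4787, -0.1611, 0.0972]
orientation: [-0.0, 0.731, 0.682, 0.0]
contact_force: [-0.6, 0.8, -3.7]
grip_width: 0.122
t 8.6 [ 0.4787 -0.1611  0.0972] F [-0.6353  0.7789 -3.7346] w 0.12243833402312347
{'d_cm': array([-0.0255,  0.0106,  0.0209]), 'rot': array([-0.0003, -0.0004,  0.0005]), 'd_cm_after_rot': array([-0.0255,  0.0106,  0.0209])}
```

View pics/s4.png

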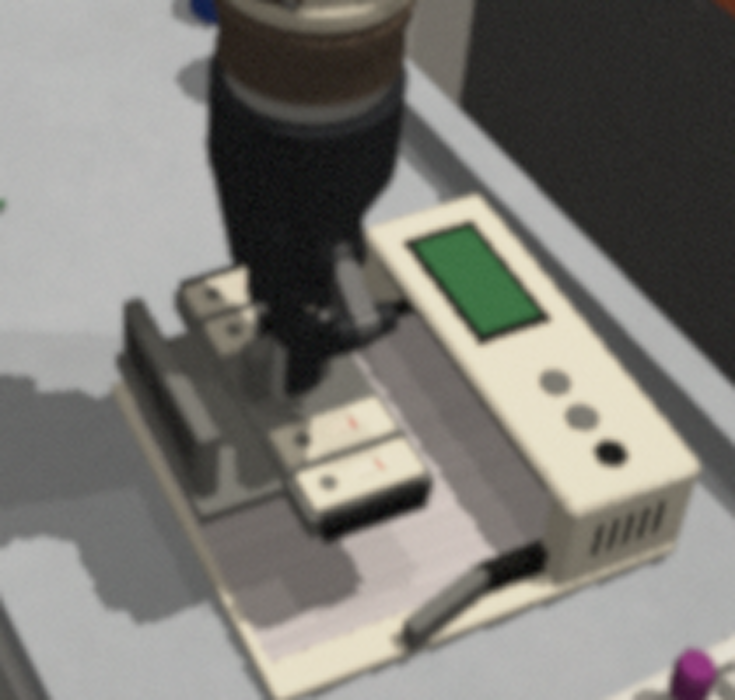

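View pics/t4.png

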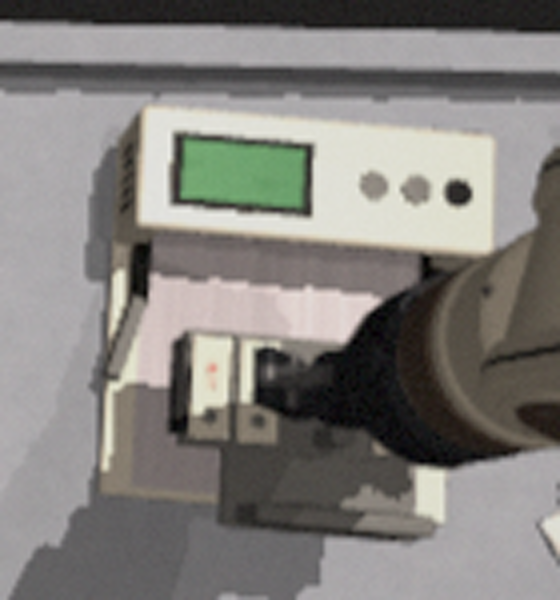

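```bash
python3 -m jog '{"delta_pos":[[0,0,0.3],[0,0,0.6],[0,0,0.8],[0,0,0.8],[0,0,0.8],[0,0,0.8],[0,0,0.7],[0,0,0.6],[0,0,0.4],[0,0,0.3],[0,0,0.2],[0,0,0.1],[0,0,0],[0,0,0]],"rotation":[[0,0,0],[0,0,0],[0,0,0],[0,0,0],[0,0,0],[0,0,0],[0,0,0],[0,0,0],[0,0,0],[0,0,0],[0,0,0],[0,0,0],[0,0,0],[0,0,0]],"hand":[255,255,255,255,255,255,255,255,255,255,255,255,255,255]}'; python3 - <<'E'
from go import *
to((.4788,-.1614,.0278),86)
im=arm.read_camera("scene")[:,:,::-1]; cv2.imwrite("pics/s5f.png",im); crop(im,(240,190,450,390),3.5,"pics/s5.png")
im=arm.read_camera("top")[:,:,::-1]; cv2.imwrite("pics/t5f.png",im);crop(im,(330,130,470,280),4,"pics/t5.png")
E
```

```text
time: 9.87
eef_pos: [0.4791, -0.1612, 0.0336]
orientation: [0.0, 0.731, 0.682, 0.0]
contact_force: [-1.4, -1.3, -3.2]
grip_width: 0.121
t 9.8667 [ 0.4791 -0.1612  0.0336] F [-1.4317 -1.2625 -3.2345] w 0.12124139098769952
{'d_cm': array([-0.0171, -0.0273,  0.577 ]), 'rot': array([0.0006, 0.0002, 0.001 ]), 'd_cm_after_rot': array([-0.0173, -0.027 ,  0.577 ])}
```

View pics/s5.png

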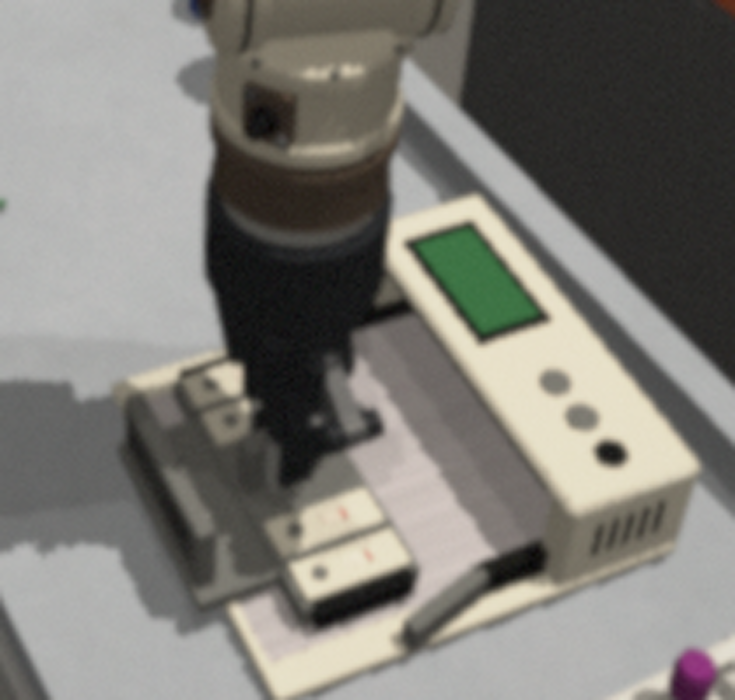

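View pics/t5.png

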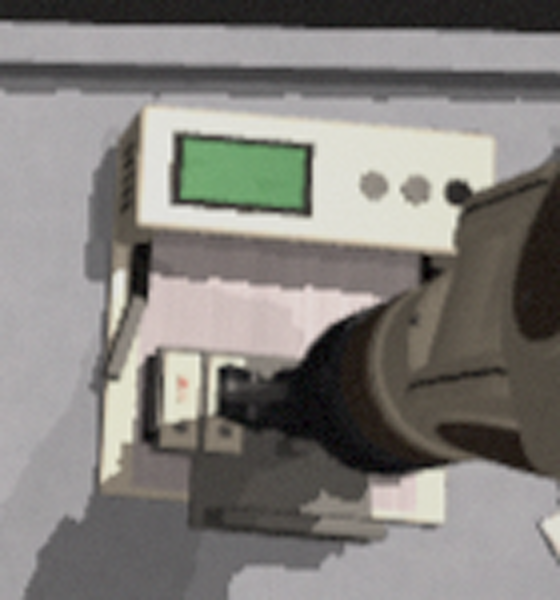

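```bash
python3 -m jog '{"delta_pos":[[0,-0.03,0.2],[0,0,0.2],[0,0,0.1],[0,0,0.05],[0,0,0]],"rotation":[[0,0,0],[0,0,0],[0,0,0],[0,0,0],[0,0,0]],"hand":[255,255,255,255,255]}'; python3 - <<'E'
from go import *
to((.4788,-.1614,.0278),86)
im=arm.read_camera("top")[:,:,::-1]; cv2.imwrite("pics/t6f.png",im);crop(im,(350,200,410,270),8,"pics/t6.png")
im=arm.read_camera("scene")[:,:,::-1]; cv2.imwrite("pics/s6f.png",im);crop(im,(260,280,390,390),6,"pics/s6.png")
E
```

```text
time: 10.38
eef_pos: [0.4785, -0.1611, 0.0278]
orientation: [-0.0, 0.731, 0.682, -0.0]
contact_force: [-0.6, -0.4, -3.2]
grip_width: 0.122
t 10.3833 [ 0.4785 -0.1611  0.0278] F [-0.5611 -0.4427 -3.2313] w 0.12171731430944799
{'d_cm': array([-0.0282,  0.0365,  0.0009]), 'rot': array([-0.0001, -0.    ,  0.001 ]), 'd_cm_after_rot': array([-0.0281,  0.0365,  0.001 ])}
```

View pics/t6.png

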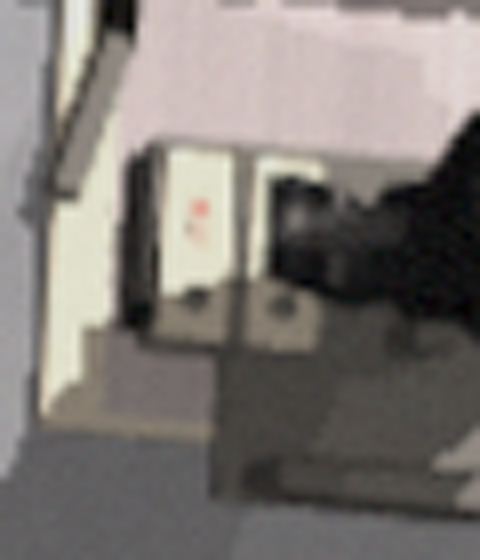

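View pics/s6.png

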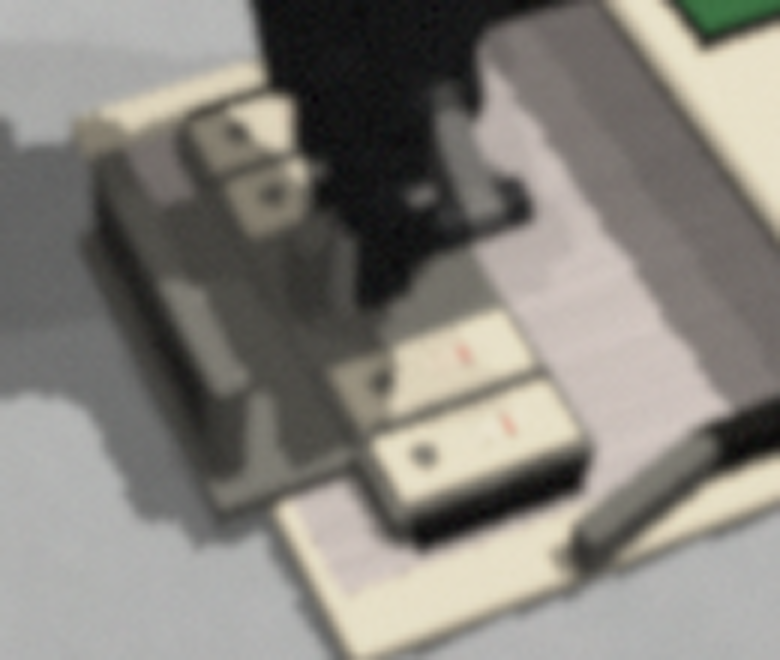

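```bash
python3 -m jog '{"delta_pos":[[0,0,0.05],[0,0,0.05],[0,0,0.05],[0,0,0]],"rotation":[[0,0,0],[0,0,0],[0,0,0],[0,0,0]],"hand":[255,255,255,255]}'; python3 - <<'E'
from go import *
to((.4788,-.1614,.0268),86)
C=np.array([.5347,-.1653]); y=np.radians(-4); X=np.array([np.cos(y),np.sin(y)]); Y=np.array([-X[1],X[0]])
rf=lambda p:np.array([(p[:2]-C)@X,(p[:2]-C)@Y])*1000
T=lambda u,v:((u+.5)/8-.5+350,(v+.5)/8-.5+200); S=lambda u,v:((u+.5)/6-.5+260,(v+.5)/6-.5+280)
for q in ((162,145),(152,340)): print("T test/plate",rf(onz("top",T(*q),.026)))
print("T runner rear-left",rf(onz("top",T(135,155),.022)),rf(onz("top",T(120,325),.022)))
print("T rear edge far",rf(onz("top",T(425,160),.022)))
print("T handle top left", rf(onz("top",T(245,475),.059)))
for q in ((540,375),(583,437),(365,450),(405,508)): print("S test",rf(onz("scene",S(*q),.026)))
for q in ((187,120),(230,185)): print("S far test front",rf(onz("scene",S(*q),.026)))
for q in ((100,165),(245,375)): print("S handle top",rf(onz("scene",S(*q),.059)))
E
```

```text
time: 10.82
eef_pos: [0.4787, -0.1612, 0.0278]
orientation: [0.0, 0.731, 0.682, 0.0]
contact_force: [-3.6, 1.7, 9.1]
grip_width: 0.122
t 10.8167 [ 0.4787 -0.1612  0.0278] F [-3.6034  1.7179  9.0745] w 0.12230563598364996
{'d_cm': array([-0.0217,  0.0108,  0.0983]), 'rot': array([0.001 , 0.0003, 0.001 ]), 'd_cm_after_rot': array([-0.0217,  0.0109,  0.0983])}
T test/plate [-24.8769  68.4737]
T test/plate [-78.2909  68.2888]
T runner rear-left [-27.6952  74.8097] [-74.6455  76.2817]
T rear edge far [-21.6633  -4.4008]
T handle top left [-114.0204   49.8193]
S test [-24.3186 -45.9777]
S test [-23.3443 -67.1516]
S test [-77.0854 -49.0071]
S test [-75.3454 -68.3447]
S far test front [-75.1763  69.7006]
S far test front [-73.5345  43.4532]
S handle top [-114.5931   38.701 ]
S handle top [-106.6493  -37.5279]
```

```bash
python3 -m jog '{"delta_pos":[[0,0,-0.05],[0,0,0],[0,0,0],[0,0,0],[0,0,0],[0,0,0],[0,0,-0.3],[0,0,-0.6],[0,0,-1],[0,0,-1.5],[0,0,-1.8],[0,0,-1.8],[0,0,-1.2],[0,0,-0.6],[0,0,0]],"rotation":[[0,0,0],[0,0,0],[0,0,0],[0,0,0],[0,0,0],[0,0,0],[0,0,0],[0,0,0],[0,0,0],[0,0,0],[0,0,0],[0,0,0],[0,0,0],[0,0,0],[0,0,0]],"hand":[255,200,150,80,0,0,0,0,0,0,0,0,0,0,0]}'; python3 - <<'E'
from go import *
# handle centre for TCP: reader x=-50-62=-112
C=np.array([.5347,-.1653]); y=np.radians(-4); X=np.array([np.cos(y),np.sin(y)])
p=C-.112*X; print(p); to((p[0],p[1],.12),-4)
E
```

```text
time: 12.07
eef_pos: [0.4799, -0.1616, 0.1172]
orientation: [0.002, 0.731, 0.682, 0.001]
contact_force: [0.5, 0.1, -0.1]
grip_width: 0.998
[ 0.423  -0.1575]
t 12.0667 [ 0.4799 -0.1616  0.1172] F [ 0.4668  0.1342 -0.1203] w 0.99750686901828
{'d_cm': array([ 0.0179, -5.708 , -0.3087]), 'rot': array([ 0.0042, -0.0025,  1.5718]), 'd_cm_after_rot': array([-5.7093, -0.0127, -0.2844])}
```

```bash
python3 -m jog '{"delta_pos":[[0,-1,0],[0,-1.7,0],[0,-1.7,0],[0,-1,0],[0,-0.3,0],[0,0,0],[0,0,0],[0,0,0],[0,0,0],[0,0,0],[0,0,0],[0,0,0],[0,0,0],[0,0,0],[0,0,0],[0,0,0],[0,0,0],[0,0,0],[0,0,0],[0,0,0]],"rotation":[[0,0,0],[0,0,0],[0,0,0],[0,0,0.06],[0,0,0.1],[0,0,0.12],[0,0,0.12],[0,0,0.12],[0,0,0.12],[0,0,0.12],[0,0,0.12],[0,0,0.12],[0,0,0.12],[0,0,0.12],[0,0,0.12],[0,0,0.12],[0,0,0.09],[0,0,0],[0,0,0],[0,0,0]],"hand":[165,165,165,165,165,165,165,165,165,165,165,165,165,165,165,165,165,165,165,165]}'; python3 - <<'E'
from go import *
to((.4230,-.1575,.12),-4)
im=arm.read_camera("top")[:,:,::-1]; cv2.imwrite("pics/t7f.png",im);crop(im,(340,150,460,280),4.5,"pics/t7.png")
im=arm.read_camera("scene")[:,:,::-1]; cv2.imwrite("pics/s7f.png",im);crop(im,(240,230,440,390),4,"pics/s7.png")
E
```

```text
time: 13.73
eef_pos: [0.4214, -0.1569, 0.1145]
orientation: [-0.0, 0.999, -0.033, -0.0]
contact_force: [0.2, -0.4, 1.1]
grip_width: 0.351
t 13.7333 [ 0.4214 -0.1569  0.1145] F [ 0.1867 -0.3527  1.0553] w 0.3510479219520358
{'d_cm': array([ 0.1661,  0.0464, -0.5551]), 'rot': array([-0.0002,  0.0007,  0.0037]), 'd_cm_after_rot': array([ 0.1667,  0.0459, -0.555 ])}
```

View pics/t7.png

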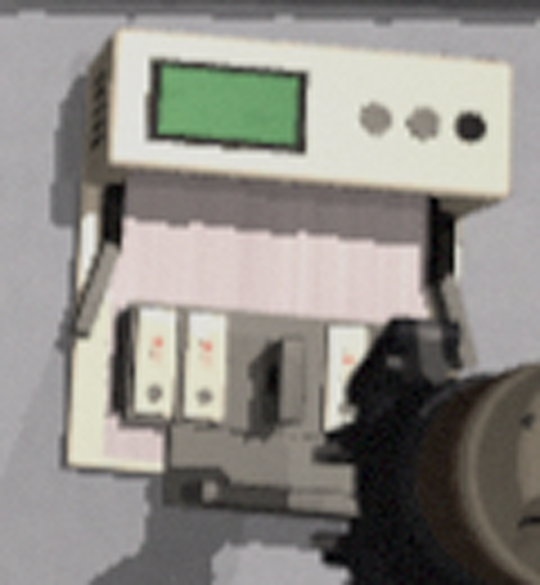

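View pics/s7.png

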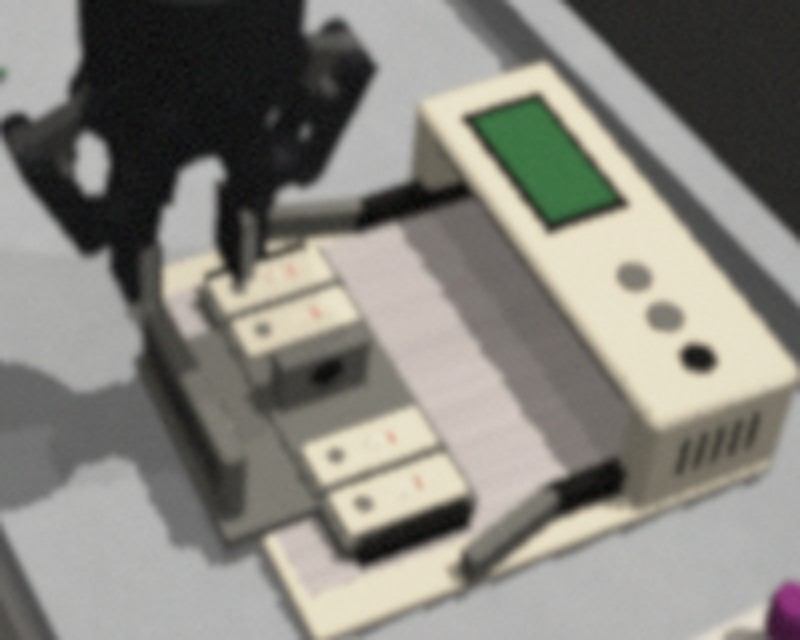

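```bash
python3 - <<'E'
from go import *
im=cv2.imread("pics/t7f.png"); hsv=cv2.cvtColor(im,cv2.COLOR_BGR2HSV)
C=np.array([.5347,-.1653]); y=np.radians(-4); X=np.array([np.cos(y),np.sin(y)]); Y=np.array([-X[1],X[0]])
rf=lambda p:np.array([(p[:2]-C)@X,(p[:2]-C)@Y])*1000
T=lambda u,v:((u+.5)/4.5-.5+340,(v+.5)/4.5-.5+150)
for q in ((137,306),(135,413),(176,308),(187,310),(225,314),(184,417),(222,420)): print("test c",rf(onz("top",T(*q),.026)))
print("fin top", [rf(onz("top",T(*q),.052)) for q in ((284,337),(303,340),(278,422),(300,423))])
print("handle top", [rf(onz("top",T(*q),.059)) for q in ((195,495),(355,515))], [rf(onz("top",T(*q),.059)) for q in ((200,478),(355,492))])
E
python3 -m jog '{"delta_pos":[[0.17,0.05,0.5],[0,0,1.2],[0,0,1.5],[0,0,1.5],[0,0,1.2],[0,0,1],[0,0,0.6],[0,0,0.3],[0,0,0],[0,0,0]],"rotation":[[0,0,0.004],[0,0,0],[0,0,0],[0,0,0],[0,0,0],[0,0,0],[0,0,0],[0,0,0],[0,0,0],[0,0,0]],"hand":[165,165,165,165,165,165,165,165,165,165]}' 40
python3 - <<'E'
from go import *
to((.4230,-.1575,.034),-4)
im=arm.read_camera("top")[:,:,::-1]; cv2.imwrite("pics/t8f.png",im);crop(im,(340,150,460,280),4.5,"pics/t8.png")
im=arm.read_camera("scene")[:,:,::-1]; cv2.imwrite("pics/s8f.png",im);crop(im,(240,230,440,390),4,"pics/s8.png")
E
```

```text
test c [-24.659   67.9542]
test c [-76.6249  66.1106]
test c [-23.873   49.0554]
test c [-24.3545  43.6921]
test c [-24.593   25.2461]
test c [-76.3452  42.5733]
test c [-76.0794  24.3366]
fin top [array([-37.0581,   4.2582]), array([-37.6441,  -4.6704]), array([-77.1685,   5.4422]), array([-76.6771,  -4.7687])]
handle top [array([-114.8666,   44.089 ]), array([-117.0936,  -29.2176])] [array([-106.9129,   42.1787]), array([-106.6439,  -28.8692])]
time: 14.67
eef_pos: [0.4236, -0.1577, 0.037]
orientation: [0.0, 0.999, -0.036, 0.0]
contact_force: [-0.2, -0.9, 0.8]
grip_width: 0.352
t 14.6667 [ 0.4236 -0.1577  0.037 ] F [-0.2322 -0.8968  0.8085] w 0.35238384099429093
{'d_cm': array([-0.063 , -0.019 ,  0.3027]), 'rot': array([ 0.0001, -0.0004, -0.002 ]), 'd_cm_after_rot': array([-0.0628, -0.0191,  0.3028])}
```

View pics/s8.png

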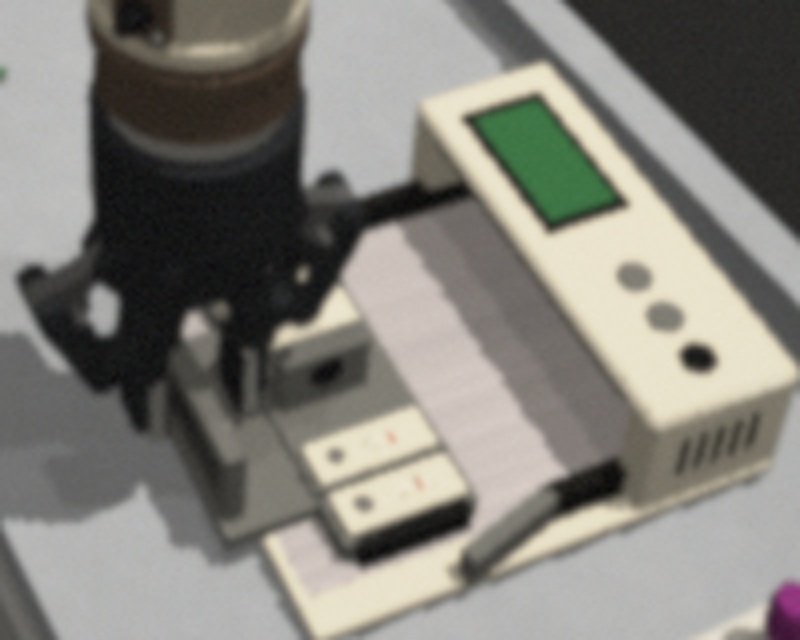

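View pics/t8.png

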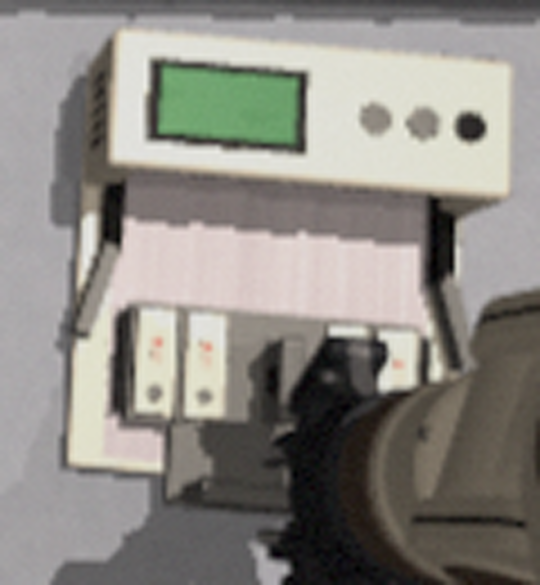

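```bash
python3 -m jog '{"delta_pos":[[-0.05,0,0.2],[0,0,0.2],[0,0,0.2],[0,0,0]],"rotation":[[0,0,0],[0,0,0],[0,0,0],[0,0,0]],"hand":[190,190,190,190]}' 40
python3 -m jog '{"delta_pos":[[0,0,0],[0,0,0],[0,0,0],[0,0,0],[0,0,0],[0,0,0]],"rotation":[[0,0,0],[0,0,0],[0,0,0],[0,0,0],[0,0,0],[0,0,0]],"hand":[200,210,255,255,255,255]}' 40
python3 - <<'E'
from go import *
C=np.array([.5347,-.1653]); X=np.array([np.cos(np.radians(-4)),np.sin(np.radians(-4))])
print((arm.state()["eef_pos"][:2]-C)@X*1000, (arm.state()["eef_pos"][:2]-C)@[-X[1],X[0]]*1000, arm.state()["wrist_torque"])
to((.4230,-.1575,.031),-4)
im=arm.read_camera("scene")[:,:,::-1]; cv2.imwrite("pics/s9f.png",im);crop(im,(240,230,440,390),4,"pics/s9.png")
E
```

```text
time: 15.1
eef_pos: [0.4225, -0.1575, 0.0305]
orientation: [-0.0, 0.999, -0.036, -0.0]
contact_force: [-0.7, -0.1, -0.1]
grip_width: 0.253
time: 15.6
eef_pos: [0.423, -0.1576, 0.031]
orientation: [0.0, 0.999, -0.036, 0.0]
contact_force: [0.2, -0.1, 2.6]
grip_width: 0.108
-111.99659614281838 -0.11754460902391535 [0.0914 0.0787 0.0768]
t 15.6 [ 0.423  -0.1576  0.031 ] F [ 0.1755 -0.1256  2.5939] w 0.10778068171950206
{'d_cm': array([ 0.0024, -0.0107, -0.0028]), 'rot': array([ 0.    , -0.0003, -0.0021]), 'd_cm_after_rot': array([ 0.0025, -0.0107, -0.0028])}
```

View pics/s9.png

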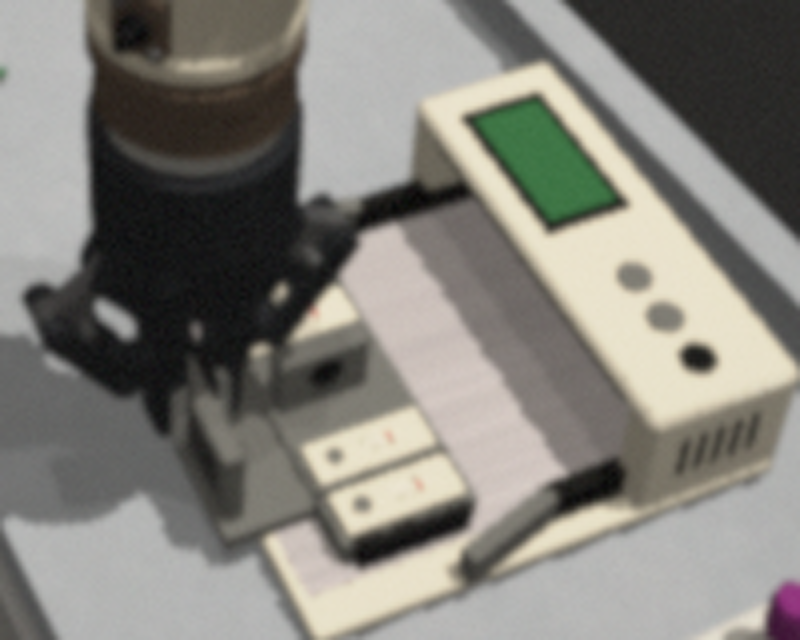

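```bash
python3 - <<'E'
from go import *
C=np.array([.5347,-.1653]); X=np.array([np.cos(np.radians(-4)),np.sin(np.radians(-4))]); Y=np.array([-X[1],X[0]])
S=lambda u,v:((u+.5)/4-.5+240,(v+.5)/4-.5+230)
for q in ((355,225),(340,245),(300,300),(265,345),(240,420),(45,330),(130,390)):
    o,d=ray("scene",S(*q))
    for yy in (-.0135,0):
        t=(yy-(o[:2]-C)@Y)/(d[:2]@Y); p=o+t*d; print(q,yy,"dx from handle",(p[:2]-C)@X*1000+112,"z",p[2]*1000)
E
```

```text
(355, 225) -0.0135 dx from handle 59.59934309395096 z 136.16163530736335
(355, 225) 0 dx from handle 67.5693348369624 z 118.92135876686582
(340, 245) -0.0135 dx from handle 53.94528863666278 z 127.64811686965439
(340, 245) 0 dx from handle 61.741625304705956 z 110.14636147469714
(300, 300) -0.0135 dx from handle 38.626564737264175 z 103.53835049765836
(300, 300) 0 dx from handle 45.95241174744082 z 85.29610289159417
(265, 345) -0.0135 dx from handle 24.78961114885277 z 83.74733739689755
(265, 345) 0 dx from handle 31.69047866318627 z 64.89724105331717
(240, 420) -0.0135 dx from handle 15.354237829012177 z 42.3389519745696
(240, 420) 0 dx from handle 21.9653132174319 z 22.217064506735106
(45, 330) -0.0135 dx from handle -62.107243084796124 z 133.80701025062868
(45, 330) 0 dx from handle -57.87527093580508 z 116.49441523604509
(130, 390) -0.0135 dx from handle -30.52859814985601 z 84.17016731105164
(130, 390) 0 dx from handle -25.326739347844835 z 65.33305749970164
```

```bash
Z='[0,0,0]'; python3 -m jog '{"delta_pos":[[0.15,0,0],[0.3,0,0],[0.45,0,0],[0.5,0,0],[0.5,0,0],[0.5,0,0],[0.5,0,0],[0.5,0,0],[0.4,0,0],[0.2,0,0],[0,0,0]],"rotation":[[0,0,0],[0,0,0],[0,0,0],[0,0,0],[0,0,0],[0,0,0],[0,0,0],[0,0,0],[0,0,0],[0,0,0],[0,0,0]],"hand":[255,255,255,255,255,255,255,255,255,255,255]}'
python3 - <<'E'
from go import *
C=np.array([.5347,-.1653]); X=np.array([np.cos(np.radians(-4)),np.sin(np.radians(-4))])
s=arm.state();print((s["eef_pos"][:2]-C)@X*1000, (s["eef_pos"][:2]-C)@[-X[1],X[0]]*1000, s["wrist_torque"])
p=C-.003*X; to((p[0],p[1],.031),-4)
im=arm.read_camera("scene")[:,:,::-1]; cv2.imwrite("pics/s10f.png",im);crop(im,(240,230,440,390),4,"pics/s10.png")
im=arm.read_camera("top")[:,:,::-1]; cv2.imwrite("pics/t10f.png",im);crop(im,(340,150,460,280),4.5,"pics/t10.png")
E
```

```text
time: 16.57
eef_pos: [0.4636, -0.1607, 0.0309]
orientation: [0.0, 0.999, -0.036, 0.001]
contact_force: [-0.0, -0.1, 3.7]
grip_width: 0.107
-71.2032873943942 -0.3284111441832144 [ 0.0391  0.0261 -0.0304]
t 16.5667 [ 0.4636 -0.1607  0.0309] F [-0.0364 -0.1112  3.7108] w 0.10727361200142436
{'d_cm': array([ 6.8202, -0.0469,  0.0012]), 'rot': array([ 0.0002, -0.001 , -0.0021]), 'd_cm_after_rot': array([ 6.8203, -0.0328, -0.0059])}
```

View pics/s10.png

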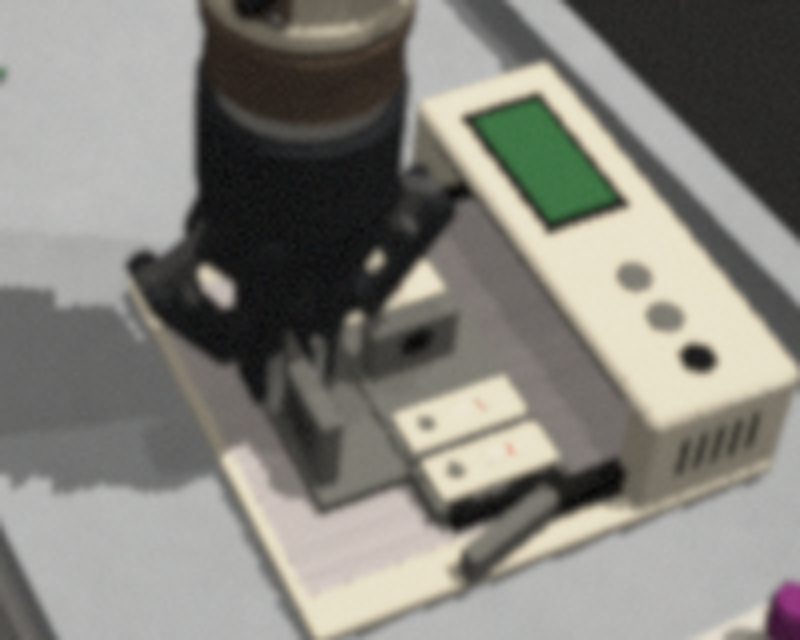

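View pics/t10.png

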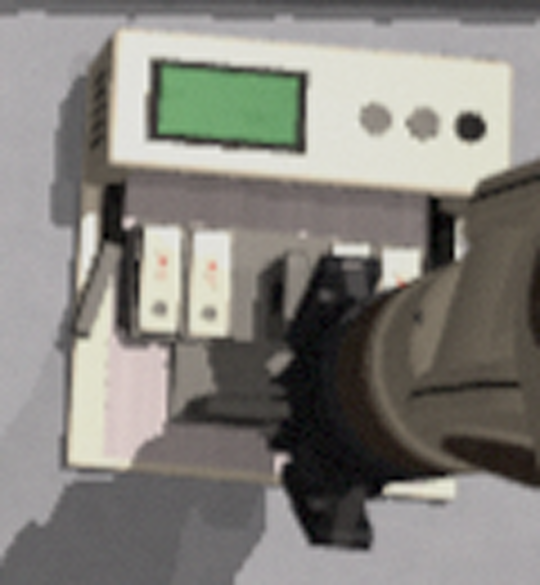

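```bash
python3 -m jog '{"delta_pos":[[0.2,-0.03,0],[0.4,0,0],[0.4,0,0],[0.4,0,0],[0.4,0,0],[0.4,0,0],[0.4,0,0],[0.3,0,0],[0.1,0,0],[0,0,0]],"rotation":[[0,0,-0.002],[0,0,0],[0,0,0],[0,0,0],[0,0,0],[0,0,0],[0,0,0],[0,0,0],[0,0,0],[0,0,0]],"hand":[255,255,255,255,255,255,255,255,255,255]}'
python3 - <<'E'
from go import *
C=np.array([.5347,-.1653]); X=np.array([np.cos(np.radians(-4)),np.sin(np.radians(-4))])
s=arm.state();print((s["eef_pos"][:2]-C)@X*1000, (s["eef_pos"][:2]-C)@[-X[1],X[0]]*1000, s["contact_force"],s["wrist_torque"])
im=arm.read_camera("scene")[:,:,::-1]; cv2.imwrite("pics/s11f.png",im);crop(im,(240,230,440,390),4,"pics/s11.png")
im=arm.read_camera("top")[:,:,::-1]; cv2.imwrite("pics/t11f.png",im);crop(im,(340,150,460,280),4.5,"pics/t11.png")
E
```

```text
time: 17.5
eef_pos: [0.4927, -0.1623, 0.031]
orientation: [0.0, 0.999, -0.035, -0.0]
contact_force: [-0.9, 0.7, 4.6]
grip_width: 0.109
-42.148021435800146 0.04216190471869608 [-0.8616  0.7323  4.5562] [-0.019   0.2363  0.0112]
```

View pics/t11.png

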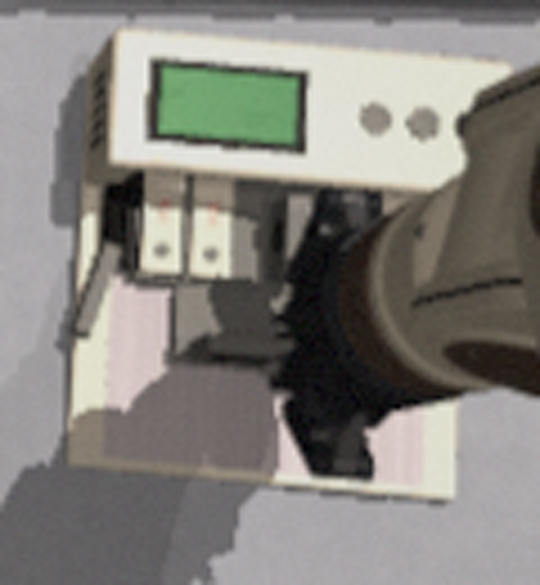

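View pics/s11.png

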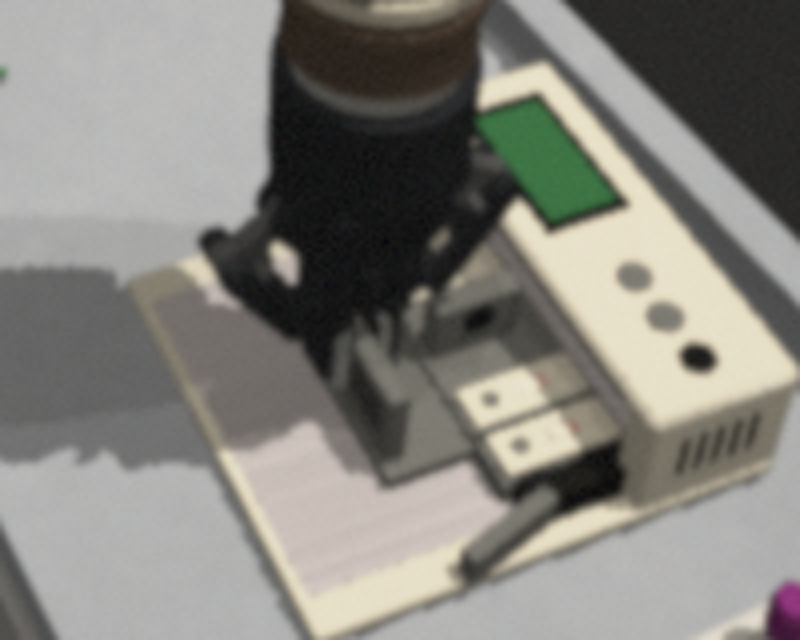

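```bash
python3 -m jog '{"delta_pos":[[0.2,0,0],[0.4,0,0],[0.4,0,0],[0.4,0,0],[0.4,0,0],[0.4,0,0],[0.4,0,0],[0.3,0,0],[0.2,0,0],[0.1,0,0],[0,0,0]],"rotation":[[0,0,0],[0,0,0],[0,0,0],[0,0,0],[0,0,0],[0,0,0],[0,0,0],[0,0,0],[0,0,0],[0,0,0],[0,0,0]],"hand":[255,255,255,255,255,255,255,255,255,255,255]}'
cat > st.py <<'E'
from go import *
C=np.array([.5347,-.1653]); X=np.array([np.cos(np.radians(-4)),np.sin(np.radians(-4))])
s=arm.state();print(s["time"],(s["eef_pos"][:2]-C)@X*1000, (s["eef_pos"][:2]-C)@[-X[1],X[0]]*1000, s["eef_pos"][2],s["contact_force"],s["wrist_torque"],s["grip_width"])
E
python3 st.py
```

```text
time: 18.52
eef_pos: [0.5245, -0.1645, 0.031]
orientation: [0.0, 0.999, -0.035, -0.0]
contact_force: [-1.1, 0.0, 4.8]
grip_width: 0.111
18.5167 -10.222331260952634 0.053634555104544596 0.031016445775041396 [-1.1143  0.0282  4.846 ] [ 0.082   0.3692 -0.0374] 0.11116228533075183
```

About 7 mm to go; creep in while watching the force.

```bash
python3 -m jog '{"delta_pos":[[0.1,0,0],[0.1,0,0],[0.1,0,0],[0.1,0,0],[0.1,0,0],[0,0,0]],"rotation":[[0,0,0],[0,0,0],[0,0,0],[0,0,0],[0,0,0],[0,0,0]],"hand":[255,255,255,255,255,255]}'; python3 st.py
```

```text
time: 19.02
eef_pos: [0.5292, -0.1649, 0.031]
orientation: [0.0, 0.999, -0.035, -0.0]
contact_force: [-2.0, -0.8, 6.1]
grip_width: 0.111
19.0167 -5.480073752855107 0.06464267859254744 0.030987783804873166 [-2.0226 -0.8477  6.1031] [0.028  0.4429 0.0443] 0.1114144915342692
```

```bash
for k in 1 ; do python3 -m jog '{"delta_pos":[[0.08,0,0],[0.08,0,0],[0,0,0]],"rotation":[[0,0,0],[0,0,0],[0,0,0]],"hand":[255,255,255]}'; done; python3 st.py
python3 -m jog '{"delta_pos":[[0.06,0,0],[0.06,0,0],[0,0,0]],"rotation":[[0,0,0],[0,0,0],[0,0,0]],"hand":[255,255,255]}'; python3 st.py
```

```text
time: 19.27
eef_pos: [0.5308, -0.165, 0.031]
orientation: [0.0, 0.999, -0.035, -0.0]
contact_force: [-2.5, -1.0, 5.8]
grip_width: 0.11
19.2667 -3.9190524116369407 0.06002549182289952 0.031015325740275046 [-2.5421 -0.9821  5.7705] [ 0.0688  0.4305 -0.0169] 0.10997167252701232
time: 19.52
eef_pos: [0.5319, -0.165, 0.031]
orientation: [0.0, 0.999, -0.035, -0.0]
contact_force: [-2.3, 0.2, 5.8]
grip_width: 0.11
19.5167 -2.7688207299115 0.057475330313812106 0.03100496829161248 [-2.2826  0.2207  5.7933] [ 0.045   0.4477 -0.02  ] 0.10971766345544984
```

```bash
for i in 1; do python3 -m jog '{"delta_pos":[[0.06,0,0],[0.06,0,0],[0,0,0]],"rotation":[[0,0,0],[0,0,0],[0,0,0]],"hand":[255,255,255]}'; done; python3 st.py
python3 -m jog '{"delta_pos":[[0.06,0,0],[0.06,0,0],[0,0,0]],"rotation":[[0,0,0],[0,0,0],[0,0,0]],"hand":[255,255,255]}'; python3 st.py
```

```text
time: 19.77
eef_pos: [0.5331, -0.1651, 0.031]
orientation: [0.0, 0.999, -0.035, -0.0]
contact_force: [-3.4, -0.1, 5.6]
grip_width: 0.11
19.7667 -1.5730621440126913 0.04067311147932936 0.031003597049927945 [-3.4198 -0.1199  5.5876] [ 0.0764  0.4413 -0.018 ] 0.11041816642591672
time: 20.02
eef_pos: [0.5343, -0.1652, 0.031]
orientation: [0.0, 0.999, -0.035, -0.0]
contact_force: [-2.8, 0.5, 5.6]
grip_width: 0.113
20.0167 -0.40829762659067 0.06069889072587066 0.03098722331257212 [-2.7751  0.4525  5.6001] [0.0519 0.4907 0.0405] 0.11263632667634833
```

```bash
python3 -m jog '{"delta_pos":[[0.06,0,0],[0.06,0,0],[0,0,0]],"rotation":[[0,0,0],[0,0,0],[0,0,0]],"hand":[255,255,255]}'; python3 st.py
python3 - <<'E'
from go import *
im=arm.read_camera("scene")[:,:,::-1]; cv2.imwrite("pics/s12f.png",im);crop(im,(240,230,440,390),4,"pics/s12.png")
im=arm.read_camera("top")[:,:,::-1]; cv2.imwrite("pics/t12f.png",im);crop(im,(340,150,460,280),4.5,"pics/t12.png")
E
```

```text
time: 20.27
eef_pos: [0.5344, -0.1653, 0.031]
orientation: [0.0, 0.999, -0.035, -0.001]
contact_force: [-6.2, -1.0, 8.4]
grip_width: 0.109
20.2667 -0.29753793756119135 -0.010233809178769475 0.031031229917347122 [-6.197  -0.9935  8.4175] [0.0562 1.0082 0.0956] 0.1085671218629899
```

View pics/s12.png

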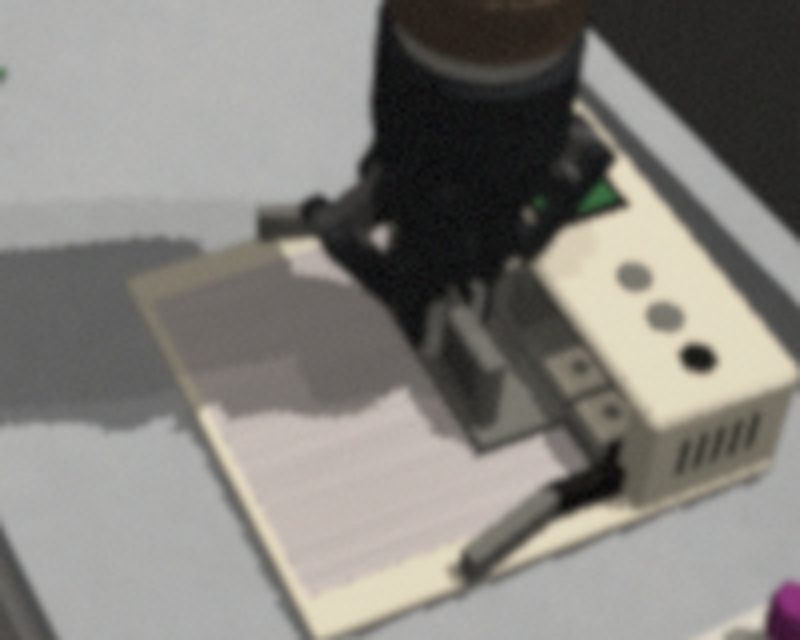

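View pics/t12.png

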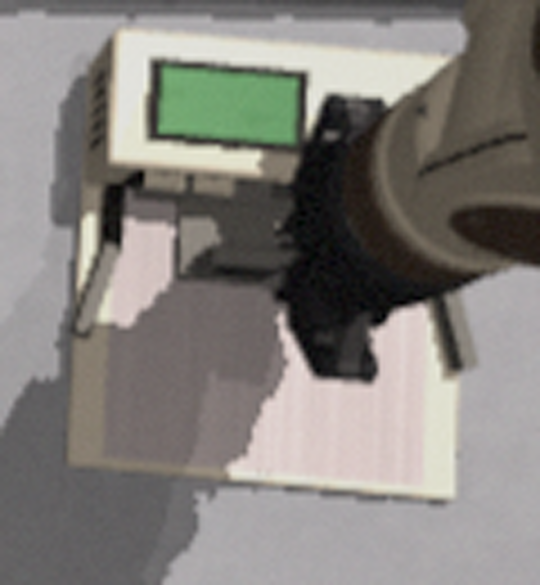

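```bash
python3 -m jog '{"delta_pos":[[0.06,0,0],[0.06,0,0],[0,0,0]],"rotation":[[0,0,0],[0,0,0],[0,0,0]],"hand":[255,255,255]}'; python3 st.py
```

```text
time: 20.62
eef_pos: [0.5344, -0.1653, 0.031]
orientation: [0.0, 0.999, -0.035, -0.002]
contact_force: [-8.2, -0.3, 11.2]
grip_width: 0.107
20.6167 -0.2633097347826168 -0.047524164803499434 0.03104775287369498 [-8.2477 -0.3234 11.1975] [0.0381 1.4593 0.0984] 0.10692392787414365
```

```bash
python3 -m jog '{"delta_pos":[[0,0,0],[0,0,0],[-0.1,0,0],[-0.1,0,0],[0,0,0],[0,0,0],[0,0,0]],"rotation":[[0,0,0],[0,0,0],[0,0,0],[0,0,0],[0,0,0],[0,0,0],[0,0,0]],"hand":[178,178,178,178,178,178,178]}' 40; python3 st.py
```

```text
time: 21.2
eef_pos: [0.5352, -0.1652, 0.0307]
orientation: [-0.0, 0.999, -0.035, -0.0]
contact_force: [0.5, 0.3, -0.4]
grip_width: 0.305
21.2 0.5058380560773591 0.09827827945324608 0.030677734394596767 [ 0.5448  0.2725 -0.4166] [0.0256 0.0023 0.0203] 0.3046580210385292
```

```bash
python3 -m jog '{"delta_pos":[[0,0,-0.4],[0,0,-0.8],[0,0,-1.2],[0,0,-1.5],[0,0,-2],[0,0,-2],[0,0,-2],[0,0,-2],[0,-2,-2],[0,-3,-1],[0,-3,0],[0,-3,0],[0,-3,0],[0,-3,0],[0,-2,0],[0,-1,0],[0,0,0]],"rotation":[[0,0,0],[0,0,0],[0,0,0],[0,0,0],[0,0,0],[0,0,0],[0,0,0],[0,0,0],[0,0,0],[0,0,0],[0,0,0],[0,0,0],[0,0,0],[0,0,0],[0,0,0],[0,0,0],[0,0,0]],"hand":[178,178,178,178,178,178,178,178,178,178,178,178,178,178,178,178,178]}'; python3 - <<'E'
from go import *
im=arm.read_camera("scene")[:,:,::-1]; cv2.imwrite("pics/s13f.png",im);crop(im,(260,235,450,395),4,"pics/s13.png")
im=arm.read_camera("top")[:,:,::-1]; cv2.imwrite("pics/t13f.png",im);crop(im,(340,140,470,270),4.5,"pics/t13.png")
E
python3 st.py
```

```text
time: 22.62
eef_pos: [0.5494, 0.0361, 0.1805]
orientation: [-0.0, 0.999, -0.033, 0.001]
contact_force: [-0.7, -0.5, 0.3]
grip_width: 0.303
22.7167 0.5822230835061739 199.61459781596128 0.18018237042692448 [-0.4244 -1.1433  0.3928] [-0.0133 -0.0396  0.0376] 0.3032282063508054
```

View pics/s13.png

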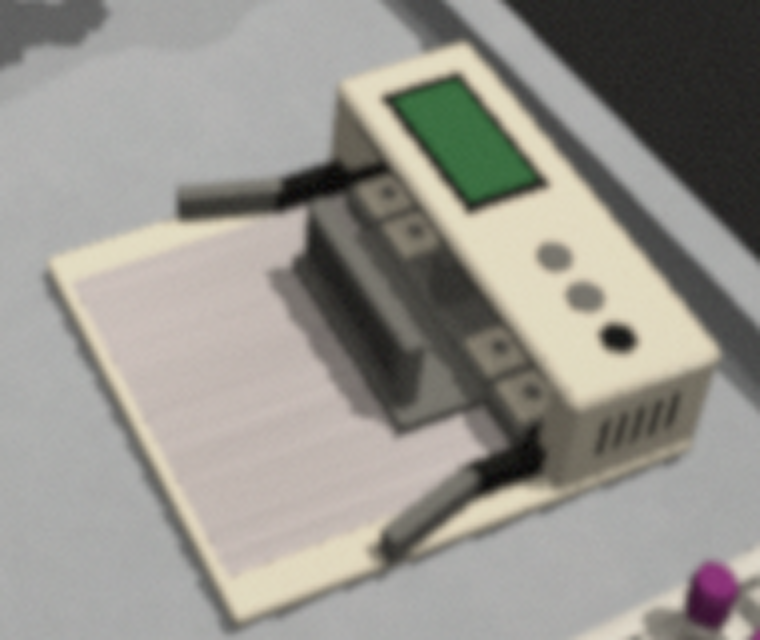

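View pics/t13.png

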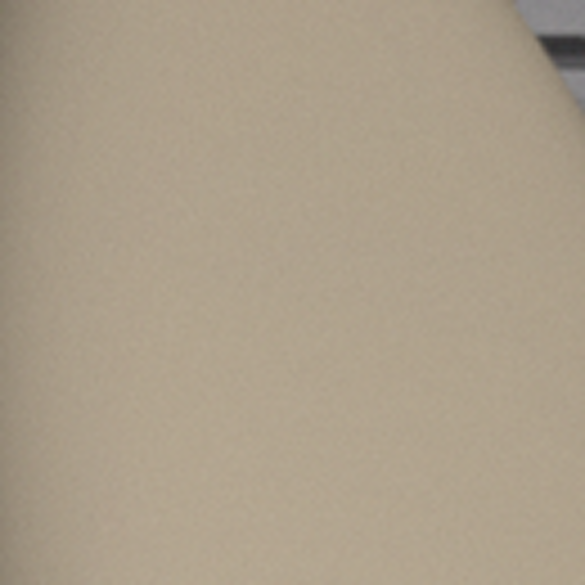

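```bash
python3 - <<'E'
from go import *
C=np.array([.5347,-.1653]); y=np.radians(-4); X=np.array([np.cos(y),np.sin(y)]); Y=np.array([-X[1],X[0]])
rf=lambda p:np.array([(p[:2]-C)@X,(p[:2]-C)@Y])*1000
D=lambda u,v:((u+.5)/4-.5+260,(v+.5)/4-.5+235)
for q in ((323,203),(422,350)): print("handle rear top",rf(onz("scene",D(*q),.059)))
for q in ((308,215),(408,365)): print("handle front top",rf(onz("scene",D(*q),.059)))
for q in ((342,85),(583,408)): print("hood front top",rf(onz("scene",D(*q),.067)))
for q in ((50,262),(235,618)): print("shelf front",rf(onz("scene",D(*q),.01)))
print("tongue corner",rf(onz("scene",D(400,430),.019)))
for q in ((360,190),(388,240),(470,345),(503,395)): print("test front",rf(onz("scene",D(*q),.026)))
E
```

```text
handle rear top [ 2.311 40.148]
handle rear top [  1.8843 -42.5028]
handle front top [-6.5827 36.651 ]
handle front top [ -6.7491 -46.7015]
hood front top [38.6747 92.1369]
hood front top [ 39.843  -94.3436]
shelf front [-100.1926   93.6583]
shelf front [-100.9877  -92.3511]
tongue corner [ -6.5796 -47.971 ]
test front [37.2862 66.1176]
test front [34.3964 35.8644]
test front [ 37.5517 -26.6509]
test front [ 36.7115 -53.3376]
```

```bash
python3 -m jog '{"delta_pos":[[-1,-2,-1],[-2,-3,-1],[-2,-3,-1],[-2,-3,0],[-2,-3,0],[-2,-3,0],[-2,-3,0],[-2,-3,0],[-2,-3,0],[-1,-3,0],[0,-2,0],[0,0,0]],"rotation":[[0,0,0],[0,0,0],[0,0,0],[0,0,0],[0,0,0],[0,0,0],[0,0,0],[0,0,0],[0,0,0],[0,0,0],[0,0,0],[0,0,0]],"hand":[178,178,178,178,178,178,178,178,178,178,178,178]}'; python3 - <<'E'
from go import *
im=arm.read_camera("top")[:,:,::-1]; cv2.imwrite("pics/t14f.png",im);crop(im,(340,140,470,270),4.5,"pics/t14.png")
E
```

```text
time: 23.72
eef_pos: [0.3919, 0.3585, 0.2099]
orientation: [-0.001, 0.999, -0.034, 0.001]
contact_force: [-0.5, -0.3, -0.6]
grip_width: 0.301
```

View pics/t14.png

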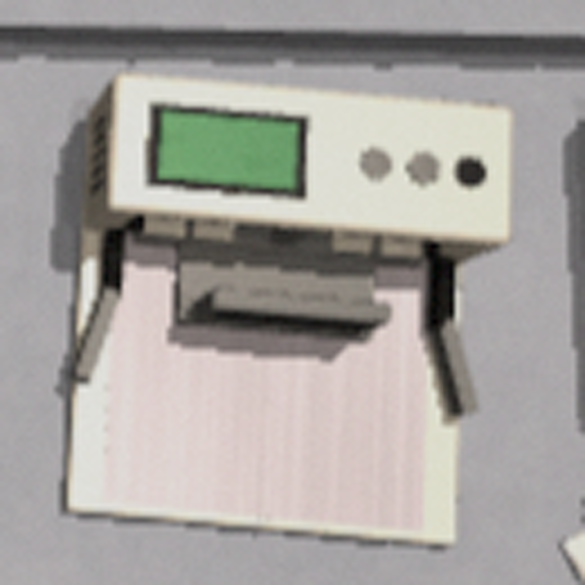

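View pics/t14f.png

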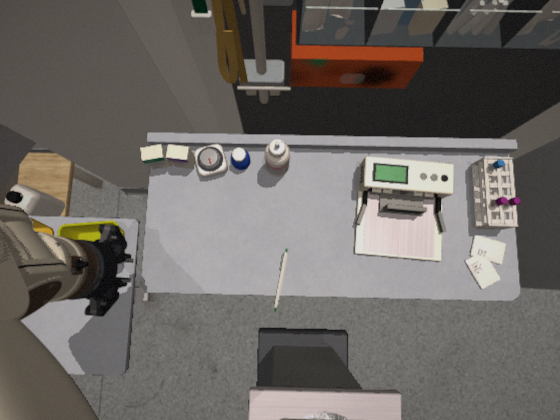

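```bash
python3 - <<'E'
from go import *
C=np.array([.5347,-.1653]); y=np.radians(-4); X=np.array([np.cos(y),np.sin(y)]); Y=np.array([-X[1],X[0]])
rf=lambda p:np.array([(p[:2]-C)@X,(p[:2]-C)@Y])*1000
B=lambda u,v:((u+.5)/4.5-.5+340,(v+.5)/4.5-.5+140)
for q in ((217,287),(388,306)): print("handle rear top",rf(onz("top",B(*q),.059)))
for q in ((213,303),(380,325)): print("handle front top",rf(onz("top",B(*q),.059)))
print("tongue front-left",rf(onz("top",B(178,320),.019)))
for q in ((110,208),(505,240)): print("hood front top",rf(onz("top",B(*q),.067)))
for q in ((68,510),(455,543)): print("shelf front",rf(onz("top",B(*q),.01)))
for q in ((145,236),(236,241),(335,250),(420,256)): print("test front",rf(onz("top",B(*q),.026)))
E
```

```text
handle rear top [ 3.8887 39.5151]
handle rear top [  2.3099 -40.6771]
handle front top [-3.9064 41.0285]
handle front top [ -7.0639 -37.2254]
tongue front-left [-6.3106 47.1915]
hood front top [35.2175 93.303 ]
hood front top [ 37.1032 -91.2019]
shelf front [-103.3869   93.6519]
shelf front [-101.7344  -94.3617]
test front [32.6591 67.1188]
test front [34.3131 22.5394]
test front [ 34.329  -25.9604]
test front [ 35.2058 -67.5006]
```

```bash
python3 -c "
from rig import arm
print(arm.job_done(), arm.state()['time'])"
```

```text
the job is handed in; nothing more can be done
the job is handed in; nothing more can be done
```

The carrier is fully home in the reader and released, and I handed the job in at about 24 s of the 48 s.

- **Lift and set down:** I lifted it level by its fin, turned it square with the reader and set it on the loading shelf. The cameras showed it centred to about 1 mm. After that I let go. It sat about 2.5 mm nearer the open front than the given load point. I had taken the reader's middle as its origin, but the origin is 2.5 mm further in.
- **Slide:** I took the front handle on the centre line and slid the carrier about 112 mm straight in. Resistance along the slide stayed at about 3 N or less, with sideways force about 1 N or less. At the stop the carrier held while two more 1.2 mm pushes raised the force to about 8 N (11 N vertical), so I released it and withdrew.

**Last checks:**
- **Top camera:** The handle sits at reader x of about -3.5 mm (home is -3 mm) and the tongue front at about -8.6 mm (home is -9 mm). The carrier is square with the guides. The bottle, jar and lancet pack look unmoved, and the arm is clear of everything.
- **Scene camera:** This one disagreed. It read 2 to 4 mm short of home. I trusted the stop force, the arm's own position and the top view, because this camera also read the reader itself about 2 mm further in than the top view did.

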